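# Set the worktop-light dimmer under its cover

### The arm

A 7-joint arm with a two-finger parallel gripper is mounted at the origin on a cart in front of the work surface, level with it; the furniture and walls round the work are solid. World frame = base frame: x ahead of the robot, y to its left, z up, the work surface at z = 0. Lengths are in m, angles in rad, forces in N, time in s.
With the tool pointing down it reaches from about 0.35 to 0.9 m from the base axis. Payload 8.1 kg.
Tool frame: the origin (TCP) lies on the centre line of the jaws, within the pads' length; the fingertips stand 11 mm ahead of it and the grasp point (between the pads) lies 8 mm behind it (arm.nose_length is the distance from the TCP to the fingertips, in m); z points along the fingers, y is the line along which they close (so a half turn about z gives the same grasp; the last joint's range is limited). The gripper opens to 92 mm and grips with 3 to 60 N. Pads are 19 mm wide; open, the fingers measure 130 mm over their backs; the gripper's body (75 mm by 190 mm) begins 47 mm behind the grasp point.
Start: joints at [1.205, 0.434, 0.025, 1.573, -0.012, 1.134, -0.075], TCP at [0.162, -0.604, 0.238] pointing down, gripper open.
Joint ranges: [-2.62, 2.62], [-0.44, 2.09], [-1.27, 1.32], [0.08, 2.57], [-1.32, 4.46], [0.12, 2], [-2.74, 2.74]. Speed limits (rad/s): [2.22, 2.22, 3.01, 3.01, 3.14, 3.14, 3.14].

### API

Orientations are given as a rotation vector (axis times angle).
In Python, from cell import arm gives the robot as it stands.
- The arm moves only by the tool jog_arm, never from a script. Its argument "moves" is a list of rows, each a list of 4 numbers: the shift along the tool's x, y, z in m, then the turn about the tool's z in rad. In form: [[tx, ty, tz, spin], ...]. A call has 1 to 20 rows; each row is the pose to reach, as a shift and turn from the pose commanded when the call began, along the tool's axes at that moment; what a row does not reach only later rows make up. A row lasts 1/8 s, in which the tool goes at most 62.5 mm and 10.7 degrees, less where a joint would pass 70% of its speed; a pose out of reach is approached as far as the arm can. A call with a gripper value outside its range is refused whole. "hand" is the finger opening in m, from 0 to 0.0918, set as the call begins (left out, the last holds). The fingers move at their own pace and stop on an object; "newtons" is the grip in N (left out, the last holds). Time passes only in rows, so rows that repeat a pose let the fingers close. It gives the time, the measured TCP pose, the force, the opening and the grip force at its end, in the units of the state.
- arm.observe(): the state, without advancing time (a new reading comes with each control period).
- arm.get_image(name): name is "side" or "top" or "wrist"; returns a dict with "color" (480x640x3 uint8, red, green, blue), "z_map" (480x640 float32, m along the optical axis (not along the pixel's ray), 0 where there is no reading), "fx", "fy", "cx", "cy" (pixels), "rvec" (rotation vector, rad) and "tvec" (3), from world to camera coordinates, as OpenCV has them. Camera axes: x right, y down, z forward; pixel columns grow to the right and rows downward; lengths in m; the calibration is good to about 2 mm. The wrist camera is an equidistant fisheye: a pixel r from the principal point sees the ray r / f radians off the axis. A picture is of the moment at which its call begins.
- arm.sign_off(): hands the job in; it is judged then, once.
The state is a dict: "clock": time; "joints": joint angles; "dq": joint speeds; "joint_efforts": joint torques, N m; "position": TCP position; "ee_rot": TCP orientation; "force": force on the tool from outside, world axes, zero at the start; "ft_torque": the same for the moment, N m; "width": opening from 0.0 (shut) to 1.0 (fully open); "gripper_force": force on a finger pad.
Only numpy, scipy, OpenCV 4.12 (cv2) and the standard library are available. Lean on these libraries where they do the work, as an engineer would, in place of code of your own. Each camera call takes 0.05 s, during which the arm holds its last target. There are 200 camera calls.

### The job

Lift the grey cover straight up off the pins of the black dimmer box and lay it flat, right way up, on the wooden chopping board at the other side of the sink; set it down, do not drop it. Then push the white slider grip along its track until its pointer line is level with the red marker beside the track, within the marker's width, and leave it there. Do not disturb the jars, the salt shaker and the tin.

Things in the scene. Friction and masses are not known exactly. Their poses are not given: they have to be found in the camera images.
- dimmer_box: flat black box 120 (x) x 200 (y) x 35 mm high, fixed to the worktop: the wireless dimmer of the worktop lights. Origin: centre of its underside; its deck is 35 mm above. A slider grip runs along y in the middle of the deck, in a track 112 mm long. Two steel pins of 6 mm diameter stand 8 mm out of the deck at x = 0, y = -78 and +78 mm. Box and board can change sides.
- cover: loose grey cover, about 130 to 250 g, that starts on the box's deck with the pins in its flange holes, hiding grip and mark; its axes start parallel to the box's. A hollow hood, open below, 90 (x) x 132 (y) x 45 mm high, with a flange 60 x 25 x 4 mm at each y end (181 mm overall). Each flange has an 11 mm hole for a pin. Origin: centre of the open underside.
- cover_handle (a point): centre of the black handle bar on the cover, 67 mm above the cover's origin. The bar is 14 mm wide (x), 72 mm long (y), 16 mm high; its top is 75 mm above the cover's underside, with a gap of 14 mm between bar and hood.
- grip (a joint): slider grip's travel in m: 0 at the -y end of the track, 0.09 at the +y end. It stays where it is left; moving it takes about 2 to 3 N.
- pointer (a point): middle of the top of the white slider grip, 65 mm above the worktop, on its black pointer line (a line across the track). The grip is 36 mm (box x) x 22 mm (along the track, box y) and stands 30 mm above the deck.
- mark: red marker 16 (x) x 12 mm (y, along the track) x 3 mm high, fixed on the deck beside the track, on the box's -x side, 33 mm from the track's middle. Origin: centre of its underside; axes parallel to the box's.
- board: wooden chopping board beside the sink, on the other side from the box (not the one far off to the left), 220 (x) x 320 (y) x 21 mm, lying fixed on the worktop. Origin: centre of its underside.
- spice_jar: spice jar with a black cap, 41 mm across, 105 high, a bystander. Origin: centre of its underside.
- salt_shaker: glass salt shaker with a grey domed top, 44 mm across, 90 high, a bystander. Origin: centre of its underside.
- honey_jar: jar with a red lid, 65 mm across, 100 high, a bystander. Origin: centre of its underside.
- tin: small food tin, 57 mm across, 72 high, a bystander. Origin: centre of its underside.

How it is judged:
On the way, in this order (a step that is already met when the one before it is completed fails the run):
1. the cover lies flat, right way up, on the chopping board, let go (x of cover in the frame of board between -0.09 and 0.09 m and y of cover in the frame of board between -0.13 and 0.13 m and height (world z) of cover between 0.012 and 0.03 m and angle between cover's own z axis and vertical below 0.1 rad and linear speed of cover below 0.02 m/s and contact force between cover and board above 0.3 N and contact force between the fingers and cover below 0.1 N), for 0.2 s.
2. the grip's pointer line stands within the red marker's width (y of pointer in the frame of mark between -0.006 and 0.006 m and velocity of joint grip between -0.005 and 0.005 m/s), for 0.2 s.
At the end, for the whole second after the job is handed in: The cover rests flat (within 0.1 rad) and right way up on the board, its centre at most 90 mm (board x) and 130 mm (board y) from the board's centre, released and still; the grip's pointer line is within 6 mm of the middle of the red marker along the track, at rest (all of step 1 and all of step 2); the robot touches nothing.
It fails at once if the cover is dropped (falls faster than 0.5 m/s out of the fingers) (linear speed of cover above 0.5 m/s and contact force between the fingers and cover below 0.1 N).
It fails at once if a jar, the salt shaker or the tin is moved more than 30 mm or tipped (distance of any of spice_jar, salt_shaker, honey_jar, tin from where it was at the start of the episode above 0.03 m or angle between any of spice_jar, salt_shaker, honey_jar, tin's own z axis and vertical above 0.4 rad).
It also fails if it takes over 64 s, if anything falls off the work surface, if the arm or the gripper's body presses on something with over 40 N, if the wrist force passes 120 N, or if a joint passes its speed limit or range.

## Working session

There is one attempt and no reset: what is moved stays moved. The work goes in short steps, Python scripts to look and compute and a tool call to move; the robot and the scene stay as the last step left them, time stands still between calls to the robot, and variables do not carry over. Pictures are saved under pics/ and viewed, at most 10 in all, crops included, and the job is handed in when it is done.

Besides the shell and the picture viewer there is one more tool, called after "Emit:" as a command line: name --pt "numbers of a row" for each row, then --argument value for the rest. jog_arm: Moves the arm, as the interface text tells. Its arguments: {"type":"object","properties":{"moves":{"type":"array"},"hand":{"type":"number"},"newtons":{"type":"number"}},"required":["moves"]}

```bash
mkdir -p pics
cat > h.py <<'E'
import numpy as np, cv2
from cell import arm
def grab(n):
    im=arm.get_image(n); cv2.imwrite  # color is RGB
    return im
def save(im,p): cv2.imwrite(p,cv2.cvtColor(im["color"],cv2.COLOR_RGB2BGR))
def cloud(im):
    z=im["z_map"]; v,u=np.indices(z.shape)
    P=np.stack([(u-im["cx"])/im["fx"]*z,(v-im["cy"])/im["fy"]*z,z],-1)
    R=cv2.Rodrigues(np.array(im["rvec"],float))[0]
    return (P-np.array(im["tvec"]).ravel())@R
E
python3 - <<'E'
from h import *
s=arm.observe(); print(s["position"],s["ee_rot"],s["width"],s["clock"])
R=cv2.Rodrigues(np.array(s["ee_rot"],float))[0]; print(R.round(3))
for n in("top","side"):
    im=grab(n); save(im,f"pics/{n}0.png"); np.savez(f"{n}0.npz",**im)
    print(n, im["fx"],im["rvec"],im["tvec"])
E
```

```text
[ 0.16219531 -0.60306952  0.23694589] [-3.11299606e+00 -4.11332876e-01  5.44913615e-04] 0.999397886731382 0.0
[[ 0.966  0.26  -0.001]
 [ 0.26  -0.966  0.001]
 [-0.    -0.002 -1.   ]]
top 574.8216141333597 [ 2.20063296 -2.15018151  0.09789322] [-0.02657956  0.58993079  1.70650391]
side 458.79983856202307 [ 2.2652916  -0.10213708  0.05191731] [-0.55776169  0.08604089  1.19334503]
```

View pics/top0.png

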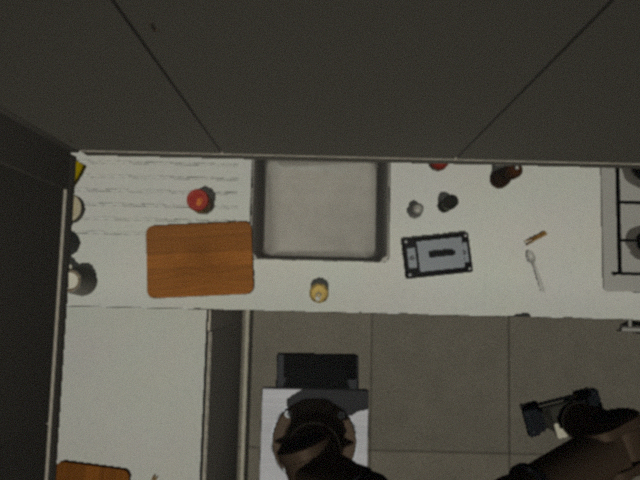

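View pics/side0.png

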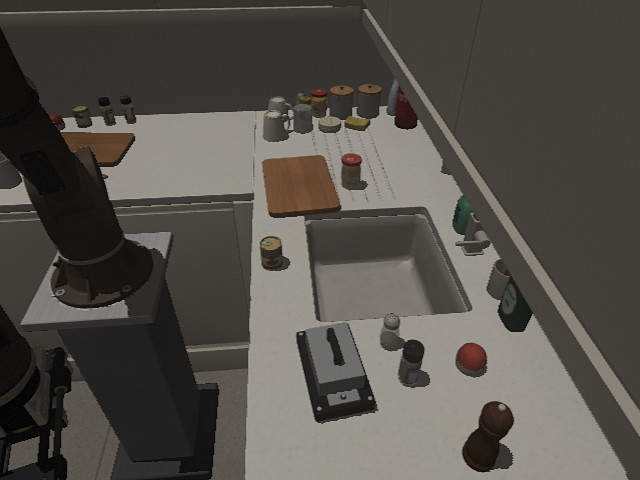

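The top view shows the box at about (437,255), the handle (441,253), the board (200,259), the tin (319,290), the honey jar (199,200), the salt shaker (415,209) and the spice jar (447,202). The side view agrees. I'll measure from depth and masks next.

Run:
```python
from h import *
for n in("top","side"):
    im=dict(np.load(f"{n}0.npz")); C=cloud(im); c=im["color"].astype(int)
    hsv=cv2.cvtColor(im["color"],cv2.COLOR_RGB2HSV)
    rx=(C[...,0]>.3)&(C[...,0]<.85)
    def rect(m,name):
        m=cv2.morphologyEx(m.astype(np.uint8),cv2.MORPH_OPEN,np.ones((2,2)))
        k,l,st,ce=cv2.connectedComponentsWithStats(m)
        if k<2: return print(name,"none")
        i=1+np.argmax(st[1:,4]); P=C[l==i]; r=cv2.minAreaRect(P[:,:2].astype(np.float32))
        print(n,name,len(P),"c",np.round(r[0],4),"size",np.round(r[1],3),"ang",round(r[2],1),"z",np.percentile(P[:,2],[5,50,95]).round(3))
    z=C[...,2]; box=rx&(C[...,1]>-.65)&(C[...,1]<-.2)
    dark=hsv[...,2]<60
    rect(box&(z>.022)&(z<.05)&(C[...,0]<.63),"deck z.022-.05")
    rect(box&(z>.07)&(z<.09)&(C[...,0]<.63),"hoodtop")
    rect(box&(z>.10)&(z<.12)&(C[...,0]<.63),"handle")
    rect(box&(z>.022)&(C[...,0]<.6),"box all")
    brown=(c[...,0]>c[...,2]*1.6)&(c[...,0]>50)
    rect(rx&(C[...,1]>.1)&(C[...,1]<.75)&(z>.012)&(z<.03)&brown,"board")
    # bystanders
    k,l,st,ce=cv2.connectedComponentsWithStats((rx&(abs(C[...,1])<.8)&(z>.04)&(z<.3)).astype(np.uint8))
    for i in range(1,k):
        if st[i,4]>25:
            P=C[l==i]; print("  blob",st[i,4],P.min(0).round(3),P.max(0).round(3))
```

```text
top deck z.022-.05 1214 c [ 0.533  -0.2376] size [0.124 0.471] ang 8.9 z [0.002 0.037 0.062]
top hoodtop 1253 c [ 0.5254 -0.2228] size [0.097 0.444] ang 11.1 z [0.043 0.081 0.088]
top handle 124 c [ 0.5537 -0.3648] size [0.013 0.081] ang 7.6 z [0.079 0.108 0.116]
top box all 2376 c [ 0.5314 -0.2376] size [0.121 0.471] ang 8.9 z [0.028 0.076 0.104]
top board 7204 c [0.5307 0.2528] size [0.221 0.523] ang 3.2 z [0.013 0.021 0.028]
  blob 43 [ 0.819 -0.382  0.04 ] [ 0.831 -0.343  0.057]
  blob 406 [ 0.771 -0.578  0.04 ] [ 0.821 -0.526  0.178]
  blob 469 [0.664 0.32  0.04 ] [0.728 0.384 0.111]
  blob 231 [ 0.687 -0.405  0.04 ] [ 0.727 -0.362  0.114]
  blob 162 [ 0.665 -0.309  0.04 ] [ 0.705 -0.271  0.096]
  blob 1647 [ 0.5   -0.451  0.04 ] [ 0.617 -0.266  0.119]
  blob 30 [0.551 0.727 0.04 ] [0.586 0.735 0.058]
  blob 517 [0.415 0.669 0.041] [0.492 0.721 0.103]
  blob 294 [ 0.408 -0.034  0.059] [0.461 0.019 0.083]
side deck z.022-.05 2070 c [ 0.5567 -0.5898] size [0.639 0.15 ] ang 88.7 z [0.023 0.034 0.044]
side hoodtop 2357 c [ 0.5504 -0.5821] size [0.658 0.117] ang 86.9 z [0.072 0.079 0.082]
side handle 238 c [ 0.5601 -0.3485] size [0.021 0.089] ang 6.8 z [0.079 0.108 0.11 ]
side box all 4570 c [ 0.542  -0.5815] size [0.655 0.121] ang 88.7 z [0.031 0.077 0.105]
side board 3614 c [ 0.5576 -0.1939] size [0.227 1.419] ang 2.4 z [0.016 0.019 0.022]
  blob 332 [0.532 0.724 0.04 ] [0.603 0.798 0.093]
  blob 407 [0.416 0.669 0.04 ] [0.517 0.771 0.097]
  blob 464 [0.665 0.318 0.04 ] [0.73  0.387 0.102]
  blob 446 [ 0.408 -0.038  0.04 ] [0.464 0.025 0.074]
  blob 391 [ 0.67  -0.311  0.04 ] [ 0.706 -0.276  0.091]
  blob 3145 [ 0.505 -0.429  0.04 ] [ 0.61  -0.287  0.112]
  blob 694 [ 0.689 -0.404  0.04 ] [ 0.729 -0.363  0.107]
  blob 279 [ 0.822 -0.388  0.04 ] [ 0.85  -0.337  0.058]
  blob 1731 [ 0.772 -0.578  0.04 ] [ 0.824 -0.527  0.172]
```

Run:
```python
from h import *
for n in("top","side"):
    im=dict(np.load(f"{n}0.npz")); C=cloud(im); c=im["color"].astype(int)
    x,y,z=C[...,0],C[...,1],C[...,2]; V=c.max(-1)
    def rect(m,name):
        k,l,st,ce=cv2.connectedComponentsWithStats(m.astype(np.uint8))
        i=1+np.argmax(st[1:,4]); P=C[l==i]; r=cv2.minAreaRect(P[:,:2].astype(np.float32))
        e,v=np.linalg.eigh(np.cov(P[:,:2].T)); v=v[:,1]*np.sign(v[1,1])
        print(n,name,len(P),"mean",P.mean(0).round(4),"rect",np.round(r[0],4),np.round(r[1],3),round(r[2],1),"pca ang of long axis from +y",np.degrees(np.arctan2(-v[0],v[1])).round(1))
    B=(x>.45)&(x<.65)&(y<-.23)&(y>-.49)
    rect(B&(z>.026)&(z<.042),"deck"); rect(B&(z>.074)&(z<.086),"hood"); rect(B&(z>.1)&(z<.116),"handle")
    rect(B&(z>.026)&(z<.13),"all")
    brown=(c[...,0]>c[...,2]*1.6)
    rect((x>.35)&(x<.75)&(y>.1)&(y<.7)&(z>.013)&(z<.03)&brown,"board")
s=arm.observe(); print(arm.nose_length)
```

```text
top deck 1036 mean [ 0.552  -0.3499  0.0356] rect [ 0.5558 -0.3595] [0.12  0.202] 7.4 pca ang of long axis from +y 6.4
top hood 1090 mean [ 0.5554 -0.3584  0.0806] rect [ 0.5559 -0.359 ] [0.09  0.133] 7.3 pca ang of long axis from +y 8.9
top handle 117 mean [ 0.5555 -0.3578  0.1092] rect [ 0.556  -0.3598] [0.014 0.074] 7.8 pca ang of long axis from +y 7.5
top all 2652 mean [ 0.5534 -0.3528  0.062 ] rect [ 0.5558 -0.3595] [0.12  0.202] 7.4 pca ang of long axis from +y 6.8
top board 7150 mean [0.5276 0.3556 0.0208] rect [0.5284 0.356 ] [0.218 0.321] 4.0 pca ang of long axis from +y 4.5
side deck 1912 mean [ 0.5509 -0.4096  0.0344] rect [ 0.5576 -0.3583] [0.121 0.201] 7.6 pca ang of long axis from +y 33.3
side hood 2276 mean [ 0.5568 -0.3647  0.079 ] rect [ 0.5572 -0.3565] [0.091 0.135] 7.8 pca ang of long axis from +y 8.7
side handle 239 mean [ 0.557  -0.3614  0.1077] rect [ 0.5572 -0.3569] [0.014 0.073] 7.5 pca ang of long axis from +y 7.5
side all 5024 mean [ 0.5541 -0.3866  0.0612] rect [ 0.5576 -0.3583] [0.121 0.201] 7.6 pca ang of long axis from +y 17.7
side board 3668 mean [0.5287 0.3399 0.0192] rect [0.5286 0.3575] [0.218 0.327] 4.0 pca ang of long axis from +y 3.8
0.011
```

Emit:
jog_arm --pt "0.037 -0.011 0 -0.12" --pt "0.074 -0.022 0 -0.24" --pt "0.111 -0.033 0 -0.36" --pt "0.148 -0.045 0 -0.48" --pt "0.185 -0.056 0 -0.6" --pt "0.222 -0.067 0 -0.72" --pt "0.259 -0.078 0 -0.84" --pt "0.296 -0.089 0.01 -0.96" --pt "0.333 -0.1 0.02 -1.08" --pt "0.37 -0.112 0.03 -1.2" --pt "0.407 -0.123 0.04 -1.32" --pt "0.4446 -0.1339 0.05 -1.438" --pt "0.4446 -0.1339 0.05 -1.438" --pt "0.4446 -0.1339 0.05 -1.438" --pt "0.4446 -0.1339 0.05 -1.438" --hand 0.07 --newtons 40

```text
clock: 1.98
position: [0.5559, -0.3601, 0.1879]
ee_rot: [2.075, 2.358, -0.001]
force: [0.6, 0.3, 1.1]
width: 0.762
gripper_force: 0.0
```

Emit:
jog_arm --pt "0.002 0.001 0.02 0" --pt "0.002 0.001 0.04 0" --pt "0.002 0.001 0.06 0" --pt "0.002 0.001 0.075 0" --pt "0.002 0.001 0.085 0" --pt "0.002 0.001 0.092 0" --pt "0.002 0.001 0.092 0" --pt "0.002 0.001 0.092 0"

```text
clock: 2.98
position: [0.558, -0.3568, 0.0963]
ee_rot: [2.072, 2.36, 0.0]
force: [-0.7, 0.8, 0.4]
width: 0.763
gripper_force: 0.0
```

Emit:
jog_arm --pt "0 0 0 0" --pt "0 0 0 0" --pt "0 0 0 0" --pt "0 0 0 0" --pt "0 0 0 0" --pt "0 0 0 0" --pt "0 0 0 0" --hand 0

```text
clock: 3.85
position: [0.5577, -0.3567, 0.0957]
ee_rot: [2.072, 2.361, 0.0]
force: [0.7, -0.3, -0.3]
width: 0.149
gripper_force: 40.0
```

Gripped: a width of 0.149 × 92 mm is 13.7 mm, which matches the bar. Lifting straight up.

Emit:
jog_arm --pt "0 0 -0.004 0" --pt "0 0 -0.01 0" --pt "0 0 -0.018 0" --pt "0 0 -0.028 0" --pt "0 0 -0.04 0" --pt "0 0 -0.06 0" --pt "0 0 -0.08 0" --pt "0 0 -0.1 0" --pt "0 0 -0.12 0" --pt "0 0 -0.14 0" --pt "0 0 -0.15 0" --pt "0 0 -0.15 0" --pt "0 0 -0.15 0"

```text
clock: 5.48
position: [0.5572, -0.3565, 0.2449]
ee_rot: [-2.072, -2.36, 0.001]
force: [-0.3, 0.4, -2.5]
width: 0.151
gripper_force: 40.0
```

Run:
```python
from h import *
s=arm.observe(); print(s["position"],s["ee_rot"],s["force"],s["joints"])
im=grab("side"); save(im,"pics/side1.png"); np.savez("side1.npz",**im)
im=grab("top"); np.savez("top1.npz",**im)
save(im,"pics/top1.png")
```

```text
[ 0.55723362 -0.35650608  0.24489798] [-2.07164897e+00 -2.36012382e+00  5.86780187e-04] [-0.34432973  0.36069326 -2.5073708 ] [ 0.73310718  0.52471394 -0.38758509  1.43706017  0.20292402  1.22061383
  0.45276635]
```

View pics/side1.png

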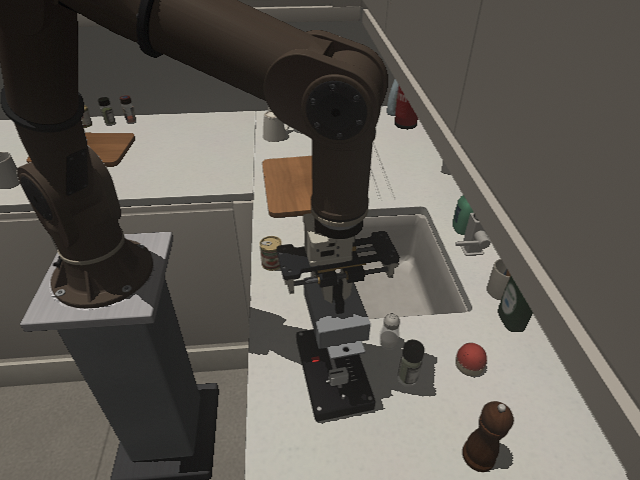

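The cover is off and level, with the red mark visible at (316,359) and the grip near (338,378). Carrying the cover across the sink.

Emit:
jog_arm --pt "0.01 0.001 0 0" --pt "0.03 0.002 0 0" --pt "0.06 0.005 0 0" --pt "0.1 0.008 0 0" --pt "0.145 0.011 0 0" --pt "0.19 0.015 0 0" --pt "0.235 0.018 0 0" --pt "0.28 0.022 0 0" --pt "0.325 0.025 0 0" --pt "0.37 0.029 0 0" --pt "0.415 0.032 0 0" --pt "0.46 0.036 0 0" --pt "0.505 0.039 0 0" --pt "0.55 0.043 0 0" --pt "0.595 0.046 0 0" --pt "0.635 0.05 0 0" --pt "0.67 0.052 0 0" --pt "0.695 0.054 0 0" --pt "0.707 0.055 0 0" --pt "0.711 0.055 0 0"

```text
clock: 8.07
position: [0.5193, 0.356, 0.2457]
ee_rot: [2.071, 2.362, -0.0]
force: [0.7, 0.0, -2.8]
width: 0.149
gripper_force: 40.0
```

Emit:
jog_arm --pt "0 0 0 0" --pt "0 0 0.02 0" --pt "0 0 0.04 0" --pt "0 0 0.06 0" --pt "0 0 0.08 0" --pt "0 0 0.1 0" --pt "0 0 0.12 0" --pt "0 0 0.135 0" --pt "0 0 0.145 0" --pt "0 0 0.145 0" --pt "0 0 0.145 0" --pt "0 0 0.145 0"

```text
clock: 9.57
position: [0.5203, 0.3558, 0.1014]
ee_rot: [2.072, 2.361, 0.002]
force: [-0.1, -0.5, -2.6]
width: 0.149
gripper_force: 40.0
```

Emit:
jog_arm --pt "0 0 0.005 0" --pt "0 0 0.01 0" --pt "0 0 0.014 0" --pt "0 0 0.017 0" --pt "0 0 0.0185 0" --pt "0 0 0.0195 0" --pt "0 0 0.02 0" --pt "0 0 0.02 0" --pt "0 0 0.02 0"

```text
clock: 10.7
position: [0.5201, 0.3554, 0.0816]
ee_rot: [2.072, 2.361, 0.0]
force: [-2.4, -2.9, 6.5]
width: 0.15
gripper_force: 40.0
```

Contact: the vertical force went from −2.6 to +6.5 N. Releasing.

Emit:
jog_arm --pt "0 0 0 0" --pt "0 0 0 0" --pt "0 0 0 0" --pt "0 0 0 0" --pt "0 0 0 0" --hand 0.05

```text
clock: 11.32
position: [0.52, 0.3555, 0.0806]
ee_rot: [-2.072, -2.361, 0.0]
force: [-0.9, -0.6, 0.1]
width: 0.541
gripper_force: 0.0
```

Emit:
jog_arm --pt "0 0 0 0" --pt "0 0 -0.01 0" --pt "0 0 -0.03 0" --pt "0 0 -0.06 0" --pt "0 0 -0.1 0" --pt "0 0 -0.14 0" --pt "0 0 -0.165 0" --pt "0 0 -0.165 0"

```text
clock: 12.32
position: [0.5208, 0.3566, 0.2495]
ee_rot: [2.072, 2.36, 0.009]
force: [-0.4, -0.0, 0.4]
width: 0.54
gripper_force: 0.0
```

Run:
```python
from h import *
s=arm.observe(); print(s["position"],s["ee_rot"],s["width"])
for n in("top","side"):
    im=grab(n); save(im,f"pics/{n}2.png"); np.savez(f"{n}2.npz",**im); C=cloud(im)
    c=im["color"].astype(int); x,y,z=C[...,0],C[...,1],C[...,2]
    def rect(m,name):
        k,l,st,ce=cv2.connectedComponentsWithStats(m.astype(np.uint8))
        if k<2: return print(n,name,"none")
        i=1+np.argmax(st[1:,4]); P=C[l==i]; r=cv2.minAreaRect(P[:,:2].astype(np.float32))
        print(n,name,len(P),"mean",P.mean(0).round(4),"rect",np.round(r[0],4),np.round(r[1],3),round(r[2],1))
    B=(x>.45)&(x<.66)&(y<-.2)&(y>-.5)
    rect(B&(z>.026)&(z<.045),"deck")
    rect(B&(z>.03)&(z<.05)&(c[...,0]>1.8*c[...,1])&(c[...,0]>40),"mark")
    rect(B&(z>.055)&(z<.075),"grip")
    rect((x>.4)&(x<.65)&(y>.2)&(y<.5)&(z>.058)&(z<.075),"hood on board")
np.set_printoptions(suppress=True)
im=dict(np.load("side2.npz"))["color"]; cv2.imwrite("pics/crop2.png",cv2.resize(cv2.cvtColor(im[310:430,270:400],cv2.COLOR_RGB2BGR),None,fx=4,fy=4,interpolation=cv2.INTER_CUBIC))
im=dict(np.load("top2.npz"))["color"]; cv2.imwrite("pics/crop3.png",cv2.resize(cv2.cvtColor(im[220:290,390:480],cv2.COLOR_RGB2BGR),None,fx=7,fy=7,interpolation=cv2.INTER_CUBIC))
```

```text
[0.52080625 0.35663796 0.24951559] [2.07172455 2.36026573 0.00868658] 0.5404691768469109
top deck 2467 mean [ 0.5552 -0.3563  0.0359] rect [ 0.5558 -0.3592] [0.12  0.202] 7.3
top mark 39 mean [ 0.5215 -0.344   0.0373] rect [ 0.5215 -0.3445] [0.021 0.017] 8.7
top grip 96 mean [ 0.5604 -0.3977  0.0652] rect [ 0.5608 -0.3983] [0.035 0.022] 7.1
top hood on board 680 mean [0.5279 0.3244 0.0663] rect [0.5211 0.3317] [0.091 0.093] 8.2
side deck 4707 mean [ 0.5567 -0.3672  0.0339] rect [ 0.5574 -0.3578] [0.12  0.202] 7.5
side mark 45 mean [ 0.523  -0.3429  0.0365] rect [ 0.5226 -0.3432] [0.014 0.017] 85.6
side grip 213 mean [ 0.562  -0.3996  0.0631] rect [ 0.5627 -0.3971] [0.037 0.023] 8.0
side hood on board 600 mean [0.5183 0.3435 0.0648] rect [0.5192 0.352 ] [0.091 0.137] 7.5
```

View pics/crop2.png

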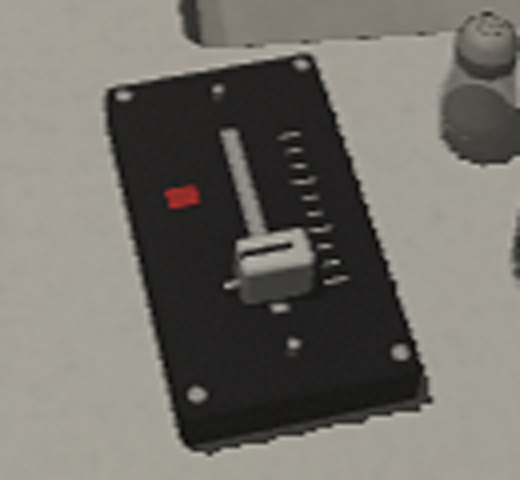

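View pics/crop3.png

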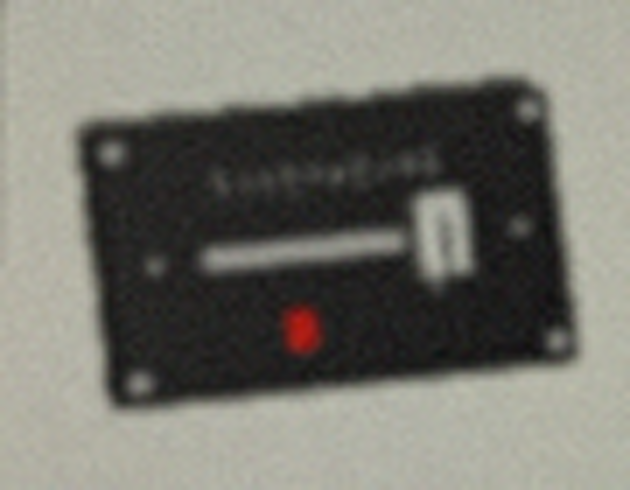

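The cover lies on the board with its hood top at z ≈ 0.066, as expected. In the crops the grip sits near the −y end and the mark is 59 mm further along +y, on which both views agree. Going back to pinch the grip across its sides and slide it.

Emit:
jog_arm --pt "-0.01 -0.001 0 0" --pt "-0.035 -0.003 0 0" --pt "-0.075 -0.006 0 0" --pt "-0.12 -0.009 0 0" --pt "-0.165 -0.012 0 0" --pt "-0.21 -0.016 0 0" --pt "-0.255 -0.019 0 0" --pt "-0.3 -0.023 0 0" --pt "-0.345 -0.026 0 0" --pt "-0.39 -0.03 0 0" --pt "-0.435 -0.033 0 0" --pt "-0.48 -0.036 0 0" --pt "-0.525 -0.04 0 0" --pt "-0.57 -0.043 0 0" --pt "-0.615 -0.047 0 0" --pt "-0.66 -0.05 0 0" --pt "-0.7 -0.053 0 0" --pt "-0.73 -0.055 0 0" --pt "-0.748 -0.057 0 0" --pt "-0.753 -0.057 0 0" --hand 0.06

```text
clock: 14.92
position: [0.5603, -0.3994, 0.2449]
ee_rot: [-2.073, -2.359, 0.001]
force: [-0.3, -0.5, 0.1]
width: 0.656
gripper_force: 0.0
```

Emit:
jog_arm --pt "0 0 0.02 0" --pt "0 0 0.04 0" --pt "0 0 0.06 0" --pt "0 0 0.08 0" --pt "0 0 0.1 0" --pt "0 0 0.12 0" --pt "0 0 0.14 0" --pt "0 0 0.15 0" --pt "0 0 0.15 0" --pt "0 0 0.15 0" --pt "0 0 0.15 0"

```text
clock: 16.3
position: [0.5616, -0.3988, 0.0966]
ee_rot: [2.072, 2.36, 0.0]
force: [-0.3, -0.2, 0.7]
width: 0.651
gripper_force: 0.0
```

Aligned within about 1 mm. Lowering 0.040 and closing gently.

Emit:
jog_arm --pt "0.001 0 0.015 0" --pt "0.001 0 0.027 0" --pt "0.001 0 0.036 0" --pt "0.001 0 0.04 0" --pt "0.001 0 0.04 0" --pt "0.001 0 0.04 0"

```text
clock: 17.05
position: [0.5612, -0.3977, 0.0561]
ee_rot: [2.072, 2.361, 0.0]
force: [-0.1, 0.1, -0.2]
width: 0.654
gripper_force: 0.0
```

Emit:
jog_arm --pt "0 0 0 0" --pt "0 0 0 0" --pt "0 0 0 0" --pt "0 0 0 0" --pt "0 0 0 0" --hand 0 --newtons 20

```text
clock: 17.68
position: [0.5633, -0.3972, 0.0562]
ee_rot: [2.069, 2.359, 0.004]
force: [6.6, -0.5, -3.1]
width: 0.388
gripper_force: 20.0
```

Emit:
jog_arm --pt "0.002 0.001 0 0" --pt "0.007 0.001 0 0" --pt "0.014 0.001 0 0" --pt "0.021 0.001 0 0" --pt "0.028 0.001 0 0" --pt "0.035 0.001 0 0" --pt "0.042 0.001 0 0" --pt "0.049 0.001 0 0" --pt "0.055 0.001 0 0" --pt "0.059 0.001 0 0" --pt "0.059 0.001 0 0" --pt "0.059 0.001 0 0" --pt "0.059 0.001 0 0"

```text
clock: 19.3
position: [0.5556, -0.3383, 0.0562]
ee_rot: [2.071, 2.361, 0.003]
force: [5.0, 2.2, -0.6]
width: 0.392
gripper_force: 20.0
```

Emit:
jog_arm --pt "0 0 0 0" --pt "0 0 0 0" --pt "0 0 0 0" --pt "0 0 0 0" --hand 0.06

```text
clock: 19.8
position: [0.5541, -0.3391, 0.0557]
ee_rot: [-2.073, -2.361, 0.0]
force: [0.7, 0.0, 0.0]
width: 0.653
gripper_force: 0.0
```

Emit:
jog_arm --pt "0 0 -0.005 0" --pt "0 0 -0.02 0" --pt "0 0 -0.05 0" --pt "0 0 -0.09 0" --pt "0 0 -0.13 0" --pt "-0.04 0 -0.17 0" --pt "-0.09 0 -0.2 0" --pt "-0.14 0 -0.2 0" --pt "-0.19 0 -0.2 0" --pt "-0.22 0 -0.2 0" --pt "-0.22 0 -0.2 0" --pt "-0.22 0 -0.2 0"

```text
clock: 21.3
position: [0.5832, -0.556, 0.2565]
ee_rot: [2.071, 2.362, 0.002]
force: [-0.1, 0.2, -0.3]
width: 0.651
gripper_force: 0.0
```

Run:
```python
from h import *
s=arm.observe(); print(s["position"],s["clock"])
u=np.array([-.1305,.9914])
for n in("top","side"):
    im=grab(n); save(im,f"pics/{n}3.png"); C=cloud(im)
    c=im["color"].astype(int); x,y,z=C[...,0],C[...,1],C[...,2]
    def rect(m,name):
        k,l,st,ce=cv2.connectedComponentsWithStats(m.astype(np.uint8))
        if k<2: return print(n,name,"none")
        i=1+np.argmax(st[1:,4]); P=C[l==i]; r=cv2.minAreaRect(P[:,:2].astype(np.float32))
        print(n,name,len(P),"mean",P.mean(0).round(4),"rect",np.round(r[0],4),np.round(r[1],3),round(r[2],1),"u",round(float(u@r[0]),4))
    B=(x>.45)&(x<.66)&(y<-.2)&(y>-.5)
    rect(B&(z>.03)&(z<.05)&(c[...,0]>1.8*c[...,1])&(c[...,0]>40),"mark")
    rect(B&(z>.055)&(z<.075),"grip")
    rect((x>.4)&(x<.65)&(y>.2)&(y<.5)&(z>.058)&(z<.075),"hood")
    for nm,(a,b) in dict(honey=(.697,.352),spice=(.707,-.384),salt=(.686,-.292),tin=(.435,-.007)).items():
        m=(abs(x-a)<.05)&(abs(y-b)<.05)&(z>.04)&(z<.13); print(nm,C[m].min(0).round(3),C[m].max(0).round(3)) if m.any() else print(nm,"unseen")
    save(dict(color=cv2.resize(im["color"],None,fx=1,fy=1)),f"pics/{n}3.png")
```

```text
[ 0.58323245 -0.55598985  0.25648221] 21.3
top mark 37 mean [ 0.5208 -0.3445  0.0382] rect [ 0.5198 -0.3447] [0.018 0.016] 1.7 u -0.4096
top grip 94 mean [ 0.5527 -0.3389  0.0655] rect [ 0.5533 -0.3395] [0.036 0.023] 7.4 u -0.4088
top hood 1219 mean [0.5183 0.3508 0.0663] rect [0.5185 0.3515] [0.09  0.134] 7.3 u 0.2808
honey [0.664 0.32  0.041] [0.729 0.384 0.109]
spice [ 0.687 -0.404  0.04 ] [ 0.727 -0.363  0.117]
salt [ 0.668 -0.309  0.04 ] [ 0.705 -0.272  0.098]
tin [ 0.408 -0.034  0.058] [0.461 0.019 0.085]
side mark none
side grip none
side hood 45 mean [0.4925 0.293  0.0632] rect [0.4882 0.2939] [0.02 0.04] 45.9 u 0.2276
honey unseen
spice [ 0.718 -0.39   0.102] [ 0.729 -0.365  0.108]
salt unseen
tin [ 0.407 -0.036  0.04 ] [0.464 0.024 0.073]
```

View pics/side3.png

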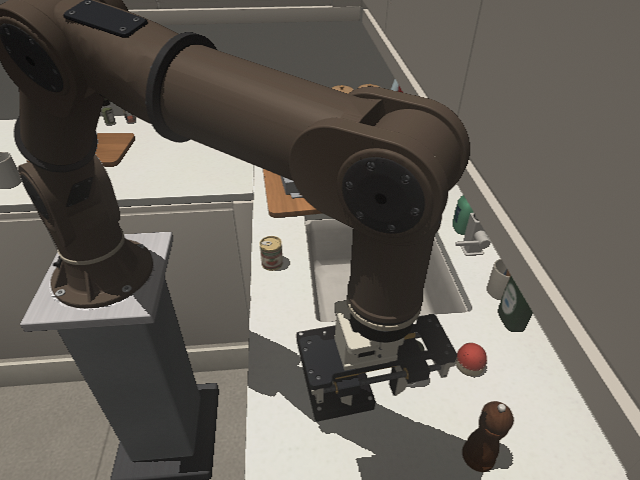

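The side view is blocked by the arm, which hovers clear. The top view puts the pointer within about 1 mm of the mark, the cover flat on the board and the bystanders unmoved.

```bash
python3 -c "
from cell import arm
print(arm.sign_off())"
```

```text
the job is handed in; nothing more can be done
None
```

I've handed the job in: the cover lies flat on the board, the pointer is within about 1 mm of the middle of the red marker, and the jars, shaker and tin are where they started; the sign-off returned no verdict.

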